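Call the apprentice and point out the next polishing wheels

ROBOT

A 6-joint arm with a two-finger parallel gripper is mounted at the origin on the work surface. World frame = base frame: x ahead of the robot, y to its left, z up, the work surface at z = 0. Lengths are in mm, angles in rad, forces in N, time in s.
With the tool pointing down it reaches from about 300 to 775 mm from the base axis. Payload 14.6 kg.
Tool frame: the origin (TCP) lies between the finger pads, 19 mm behind the fingertips; this is the grasp point; z points along the fingers, y is the line along which they close (so a half turn about z gives the same grasp; the last joint's range is limited). The gripper opens to 94 mm and grips with 3 to 60 N. Pads are 16 mm wide; open, the fingers measure 119 mm over their backs; the gripper's body (75 mm by 177 mm) begins 78 mm behind the grasp point.
Start: joints at [1.114, 0.3, 1.521, -0, 1.321, -0.067], TCP at [208.998, 508.733, 224.246] pointing down, gripper open.
Joint ranges: [-3.03, 3.03], [-0.79, 2.21], [0.23, 2.52], [-1.04, 4.18], [0, 3.07], [-2.55, 2.55]. Speed limits (rad/s): [2.22, 2.22, 2.57, 3.14, 3.14, 3.14].

INTERFACE

Orientations are given as [roll, pitch, yaw] about the fixed x, y, z axes, in that order (R = Rz(yaw) Ry(pitch) Rx(roll)).
In Python, from cell import manip, eyes, ticket gives the robot as it stands. The module is installed in compiled form; this text tells all that it offers.
- The arm moves only by the tool arm_command, never from a script. Its argument "plan" is a list of rows, each a list of 5 numbers: the opening, from -1 (shut) to 1 (fully open), then the shift along the tool's x, y, z in m, then the turn about the tool's z in rad. In form: [[jaw, dx, dy, dz, roll], ...]. A call has 1 to 20 rows; each row shifts and turns the commanded pose from where the row before left it, along the tool's axes as they then stand; what a row does not reach is not made up. A row lasts 1/8 s, in which the tool goes at most 62.5 mm and 10.7 degrees, less where a joint would pass 70% of its speed; a pose out of reach is approached as far as the arm can. A call is refused whole if a number of a shift passes 0.0625 or a number of a turn 0.188, either way. A call with a gripper value outside its range is refused whole. The fingers move at their own pace and stop on an object; "newtons" is the grip in N (left out, the last holds). Time passes only in rows, so rows that do not move let the fingers close. It gives the time, the measured TCP pose, the force, the opening and the grip force at its end, in the units of the state.
- manip.read_state(): the state, without advancing time (a new reading comes with each control period).
- eyes.camera(name): name is "scene" or "top" or "wrist"; returns a dict with "img" (400x640x3 uint8, blue, green, red), "z_map" (400x640 float32, mm along the optical axis (not along the pixel's ray), 0 where there is no reading), "fx", "fy", "cx", "cy" (pixels), "eye" and "orientation" of the camera in the world. Camera axes: x right, y down, z forward; pixel columns grow to the right and rows downward; lengths in mm; the calibration is good to about 2 mm. The wrist camera is an equidistant fisheye: a pixel r from the principal point sees the ray r / f radians off the axis. A picture is of the moment at which its call begins.
- ticket.sign_off(): hands the job in; it is judged then, once.
The state is a dict: "clock": time; "joints": joint angles; "qd": joint speeds; "effort": joint torques, N m; "eef_pos": TCP position; "eef_rot": TCP orientation; "wrist_force": force on the tool from outside, world axes, zero at the start; "moment": the same for the moment, N m; "finger_gap": finger opening in mm; "finger_force": force on a finger pad.
Only numpy, scipy, OpenCV 4.12 (cv2) and the standard library are available. Lean on these libraries where they do the work, as an engineer would, in place of code of your own. Each camera call takes 0.05 s, during which the arm holds its last target. There are 200 camera calls.

TASK

Press the green call button all the way down and let it come up again, then show the apprentice the next two polishing wheels: point straight down at the yellow wheel with the fingertips just above it (one to three centimetres) and stay there for two seconds, then do the same at the blue wheel and finish still pointing at it. Touch nothing but the green button, lift nothing, leave the red button alone, and do not dip the fingertips over any of the other wheels: travel well above them.

Things in the scene. Friction and masses are not known exactly. Their poses are not given: they have to be found in the camera images.
- stand: round grey stand for polishing wheels, fixed to the bench: a disc 200 mm across and 30 mm high, with five small steel sockets 72 degrees apart on a circle of radius 75 mm (rims 54 mm above the bench) and a tool cup in the middle, 60 mm across, with burrs and small tools that reach 117 mm above the bench. Origin: centre of its underside, z up; may be turned any way
- call (a joint): push of the green call button: 0 released, 0.006 m fully down; a spring returns it; fully down takes about 5 N, straight down
- call_top (a point): centre of the top of the green call button, a round green button 36 mm across on a round black housing 52 mm across and 12 mm high, fixed to the bench; its top is 22 mm above the bench when up, and it is pressed straight down
- stop (a joint): push of the red stop button (bystander): 0 released, 0.006 m fully down
- stop_top (a point): centre of the top of the red stop button (bystander), the same shape as the green one, on its own black housing; leave alone
- yellow_wheel: yellow polishing wheel: flat yellow disc 36 mm across and 8 mm thick, lying level on top of an upright steel shank 6 mm thick, standing loosely in one of the stand's sockets; 52 mm tall, about 20 g. Origin: foot of the shank, z up along it
- yellow_wheel_top (a point): centre of the top of the yellow wheel (its small brass screw head), about 85 mm above the bench
- blue_wheel: blue polishing wheel: flat blue disc 36 mm across and 8 mm thick, lying level on top of an upright steel shank 6 mm thick, standing loosely in one of the stand's sockets; 52 mm tall, about 20 g. Origin: foot of the shank, z up along it
- blue_wheel_top (a point): centre of the top of the blue wheel (its small brass screw head), about 85 mm above the bench
- red_wheel: red polishing wheel (bystander): flat red disc 36 mm across and 8 mm thick, lying level on top of an upright steel shank 6 mm thick, standing loosely in one of the stand's sockets; 52 mm tall, about 20 g. Origin: foot of the shank, z up along it
- red_wheel_top (a point): centre of the top of the red wheel (its small brass screw head), about 85 mm above the bench
- green_wheel: green polishing wheel (bystander): flat green disc 36 mm across and 8 mm thick, lying level on top of an upright steel shank 6 mm thick, standing loosely in one of the stand's sockets; 52 mm tall, about 20 g. Origin: foot of the shank, z up along it
- green_wheel_top (a point): centre of the top of the green wheel (its small brass screw head), about 85 mm above the bench
- white_wheel: white polishing wheel (bystander): flat white disc 36 mm across and 8 mm thick, lying level on top of an upright steel shank 6 mm thick, standing loosely in one of the stand's sockets; 52 mm tall, about 20 g. Origin: foot of the shank, z up along it
- white_wheel_top (a point): centre of the top of the white wheel (its small brass screw head), about 85 mm above the bench
- pumice: bystander: small brown abrasive block 30 x 26 x 24 mm, loose; origin: centre of its underside
- jar: bystander: orange jar with white lid, 48 mm across, 45 mm tall, loose; origin: centre of its underside
- bench_block: bystander: square steel bench block 60 x 60 x 20 mm, loose; origin: centre of its underside
- brush: bystander: bench brush 170 mm long lying on the bench, loose; origin: under its middle, x along it

How it is judged:
By the outcome, as a careful person would: the job done as asked, in the order asked, and still so for the second after the job is handed in, with the robot touching nothing.
It also fails if it takes over 54 s, if anything falls off the work surface, if the arm or the gripper's body presses on something with over 40 N, if the wrist force passes 120 N, or if a joint passes its speed limit or range.

## Working session

There is one attempt and no reset: what is moved stays moved. The work goes in short steps, Python scripts to look and compute and a tool call to move; the robot and the scene stay as the last step left them, time stands still between calls to the robot, and variables do not carry over. Pictures are saved under pics/ and viewed, at most 10 in all, crops included, and the job is handed in when it is done.

Besides the shell and the picture viewer there is one more tool, called after "Request:" in YAML: its name, and indented under it one key for each argument. arm_command: Moves the arm, as the interface text tells. Its arguments: {"type":"object","properties":{"plan":{"type":"array"},"newtons":{"type":"number"}},"required":["plan"]}

```bash
mkdir -p pics
cat > h.py <<'E'
import numpy as np, cv2
from cell import manip, eyes, ticket
from scipy.spatial.transform import Rotation as R
def rot(o):
    o=np.array(o,float)
    return o if o.shape==(3,3) else R.from_euler('xyz',o).as_matrix()
def ray(c,u,v,z):
    d=rot(c["orientation"])@np.array([(u-c["cx"])/c["fx"],(v-c["cy"])/c["fy"],1.])
    e=np.array(c["eye"],float); return e+d*(z-e[2])/d[2]
E
python3 - <<'E'
from h import *
for n in("top","scene"):
    c=eyes.camera(n); cv2.imwrite(f"pics/{n}.png",c["img"]); np.savez(f"{n}.npz",**c)
    print(n,c["eye"],c["orientation"],c["fx"],c["cx"],c["cy"])
print(manip.read_state())
E
```

```text
top [ 401.95878838   67.17783581 1234.65728439] [-2.9742774   0.00675003 -1.57407641] 514.8910133915234 315.7068900314139 203.06088212626346
scene [1261.14655355 -314.68493426  656.1357789 ] [-2.20468131  0.00495521  1.03891971] 410.1447320963718 320.75819606978416 200.79738559271425
{'clock': 0.1, 'joints': array([ 1.11436793e+00,  3.00445084e-01,  1.52149270e+00, -8.35729698e-06,
        1.32072667e+00, -6.65937710e-02]), 'qd': array([-1.20713310e-05, -1.48563953e-03, -2.09793232e-03,  1.04197724e-03,
       -6.46249576e-04, -8.25794709e-04]), 'effort': array([ 2.76615159e-03, -5.32648158e+01, -3.53280330e+01,  7.09831389e-02,
        2.35075923e-02, -1.03537241e-04]), 'eef_pos': array([208.92693135, 508.54251301, 223.73798422]), 'eef_rot': array([-3.14052269e+00, -6.32454144e-05,  2.75176006e+00]), 'wrist_force': array([-0.3406317 ,  0.67342687, -0.20355523]), 'moment': array([ 0.00765987, -0.00693801,  0.02189321]), 'finger_force': 0.0, 'finger_gap': 94.1246184414647}
```

View pics/top.png

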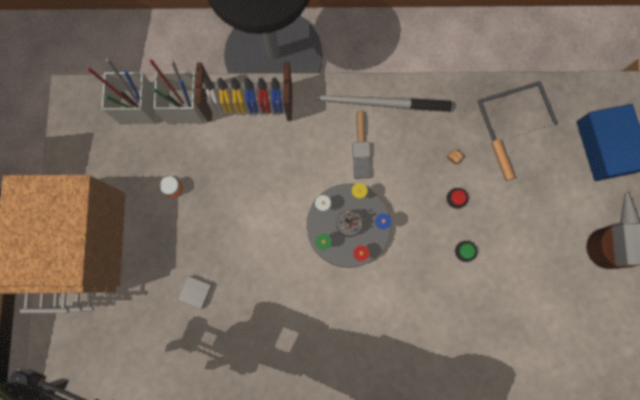

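View pics/scene.png

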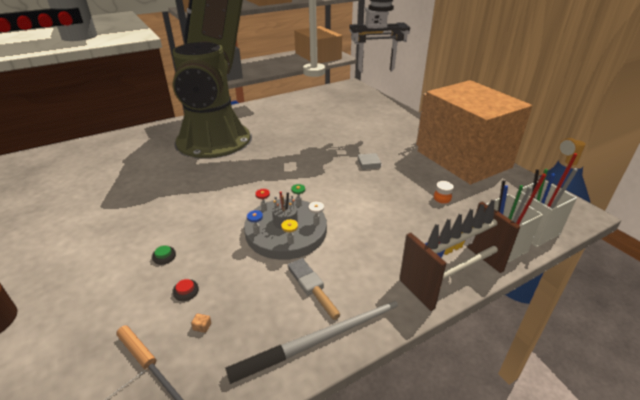

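The top view shows the stand centred near (350,224), the yellow wheel at (360,190), the blue wheel at (383,221), the green button at (467,251) and the red button at (458,198). The scene view agrees. Next I'll measure these.

Run:
```python
from h import *
seeds={"top":dict(yellow=(360,190,85),blue=(383,221,85),red=(361,253,85),green=(323,241,85),white=(323,203,85),call=(467,251,22),stop=(458,198,22)),
"scene":dict(yellow=(289,226,85),blue=(255,216,85),red=(263,194,85),green=(298,188,85),white=(316,207,85),call=(164,254,22),stop=(186,289,22))}
for n in seeds:
    c=dict(np.load(n+".npz")); hsv=cv2.cvtColor(c["img"],cv2.COLOR_BGR2HSV).astype(int)
    for k,(u,v,z) in seeds[n].items():
        h=hsv[v,u]; dh=abs(hsv[...,0]-h[0]); dh=np.minimum(dh,180-dh)
        m=((dh<12)&(hsv[...,1]>110)) if k!="white" else ((hsv[...,1]<60)&(hsv[...,2]>150))
        w=np.zeros(m.shape,bool); w[v-14:v+15,u-16:u+17]=1
        _,lab,st,ce=cv2.connectedComponentsWithStats((m&w).astype(np.uint8))
        i=1+np.argmax(st[1:,4]) if len(st)>1 else 0
        print(n,k,ce[i].round(1),st[i,2:],ray(c,*ce[i],z).round(1)[:2])
s=manip.read_state();print(rot(s["eef_rot"]).round(3))
```

```text
top yellow [359.1 190.4] [ 16  16 199] [624.9 -24.5]
top blue [383. 221.] [1 1 1] [554.6 -76.9]
top red [361.  252.7] [ 5  6 24] [483.6 -26.2]
top green [323.2 241. ] [ 4  3 10] [510.   57.8]
top white [317.1 199. ] [ 23  24 366] [605.4  71.1]
top call [467.  250.6] [ 15  14 171] [ 492.1 -280. ]
top stop [458.1 197. ] [ 17  17 218] [ 619.9 -265.5]
scene yellow [289.1 225.1] [ 17  14 191] [631.7 -27.6]
scene blue [254.6 215.6] [ 14  10 107] [562.4 -79. ]
scene red [262.1 193.2] [ 15  11 121] [490.7 -29. ]
scene green [297.7 186.9] [4 3 9] [510.9  57.4]
scene white [320.  203.2] [ 33  29 585] [597.2  70.6]
scene call [162.5 251.1] [ 16  11 136] [ 498.2 -281.3]
scene stop [184.4 286.5] [ 20  16 247] [ 627.6 -267.8]
[[-0.925  0.38  -0.   ]
 [ 0.38   0.925 -0.001]
 [ 0.    -0.001 -1.   ]]
```

Request:
arm_command:
  plan:
    - [-1,-0.033,-0.0365,0,0]
    - [-1,-0.033,-0.0365,0,0]
    - [-1,-0.033,-0.0365,0,0]
    - [-1,-0.033,-0.0365,0,0]
    - [-1,-0.033,-0.0365,0,0]
    - [-1,-0.033,-0.0365,0,0]
    - [-1,-0.033,-0.0365,0,0]
    - [-1,-0.033,-0.0365,0,0]
    - [-1,-0.033,-0.0365,0,0]
    - [-1,-0.033,-0.0365,0,0]
    - [-1,-0.033,-0.0365,0,0]
    - [-1,-0.033,-0.0365,0,0]
    - [-1,-0.033,-0.0365,0,0]
    - [-1,-0.033,-0.0365,0,0]
    - [-1,-0.033,-0.0365,0,0]
    - [-1,-0.033,-0.0365,0,0]
    - [-1,0,0,0,0]

```text
clock: 2.22
eef_pos: [475.5, -234.3, 223.2]
eef_rot: [3.142, -0.002, 2.749]
wrist_force: [0.2, 0.2, -0.4]
finger_gap: 0.3
finger_force: 0.0
```

```bash
cat >> h.py <<'E'
def wray(c,u,v,z):
    x,y=(u-c["cx"])/c["fx"],(v-c["cy"])/c["fy"]; r=np.hypot(x,y)+1e-9
    d=rot(c["orientation"])@np.array([x/r*np.sin(r),y/r*np.sin(r),np.cos(r)])
    e=np.array(c["eye"],float); return e+d*(z-e[2])/d[2]
def wproj(c,p):
    q=rot(c["orientation"]).T@(np.array(p,float)-c["eye"]); t=np.arctan2(np.hypot(q[0],q[1]),q[2]); n=np.hypot(q[0],q[1])
    return np.array([c["cx"]+c["fx"]*t*q[0]/n,c["cy"]+c["fy"]*t*q[1]/n])
E
python3 - <<'E'
from h import *
c=eyes.camera("wrist"); cv2.imwrite("pics/w1.png",c["img"]); np.savez("w1.npz",**c)
s=manip.read_state(); print(s["clock"],s["eef_pos"],s["eef_rot"],s["finger_gap"],s["joints"].round(2),c["eye"])
for p in([494,-280,22],[627,-25,85],[557,-77,85]): print(wproj(c,p))
E
```

```text
2.275 [ 475.23232063 -232.77470249  223.39508055] [ 3.14130594e+00 -1.55344178e-03  2.75010538e+00] 0.7458410753368054 [-0.52  0.26  1.58  0.    1.31 -1.7 ] [ 406.76927353 -204.82011216  383.06717267]
[290.7275993  214.63708821]
[523.49355009 247.16676258]
[479.33096616 213.13163457]
```

View pics/w1.png

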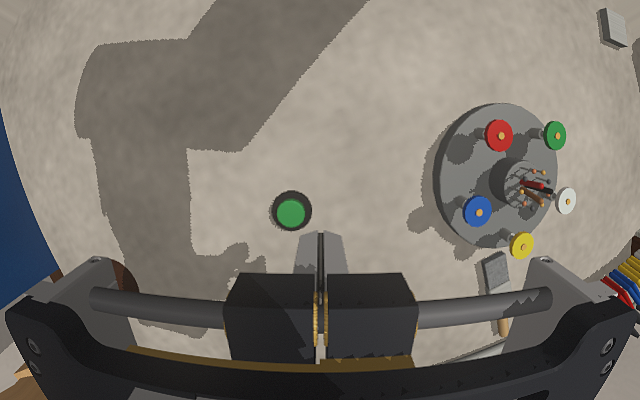

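The wrist view shows the green button at (291,213), the yellow wheel's screw near (522,246) and the blue wheel's near (480,212). All three lie within 2 px of where I predicted them.

Run:
```python
from h import *
c=dict(np.load("w1.npz")); hsv=cv2.cvtColor(c["img"],cv2.COLOR_BGR2HSV).astype(int)
s=manip.read_state(); Rt=rot(s["eef_rot"])
for k,u,v,z,hh in(("call",291,213,22,None),("yellow",518,250,85,None),("blue",474,216,85,None)):
    h=hsv[v,u]; m=(abs(hsv[...,0]-h[0])<10)&(hsv[...,1]>100); w=np.zeros(m.shape,bool); w[v-25:v+20,u-20:u+25]=1
    cs,_=cv2.findContours((m&w).astype(np.uint8),cv2.RETR_EXTERNAL,cv2.CHAIN_APPROX_NONE); q=max(cs,key=cv2.contourArea)
    e=cv2.fitEllipse(q); p=wray(c,*e[0],z); print(k,np.round(e[0],1),np.round(e[1],1),p.round(1),"tool delta mm",(Rt.T@(p-s["eef_pos"])).round(1))
```

```text
call [290.5 212.8] [27.4 27.6] [ 491.8 -279.3   22. ] tool delta mm [-33.4 -36.7 201.3]
yellow [521.2 244.7] [22.3 27.9] [622. -28.  85.] tool delta mm [-57.7 245.2 138.4]
blue [476.8 210.7] [27.5 31. ] [552.9 -79.4  85. ] tool delta mm [-13.5 171.4 138.4]
```

Request:
arm_command:
  plan:
    - [-1,-0.0165,-0.0185,0.02,0]
    - [-1,-0.0165,-0.0185,0.04,0]
    - [-1,0,0,0.04,0]
    - [-1,0,0,0.04,0]
    - [-1,0,0,0.03,0]
    - [-1,0,0,0,0]
    - [-1,0,0,0,0]

```text
clock: 3.15
eef_pos: [492.5, -278.6, 55.8]
eef_rot: [-3.141, 0.002, 2.752]
wrist_force: [-0.1, 0.0, 0.7]
finger_gap: 0.3
finger_force: 0.0
```

Request:
arm_command:
  plan:
    - [-1,0,0,0.008,0]
    - [-1,0,0,0.005,0]
    - [-1,0,0,0.002,0]
    - [-1,0,0,0.002,0]
    - [-1,0,0,0.001,0]
    - [-1,0,0,0,0]

```text
clock: 3.9
eef_pos: [492.0, -278.9, 36.4]
eef_rot: [-3.142, 0.0, 2.752]
wrist_force: [-0.2, 2.1, 4.1]
finger_gap: 0.7
finger_force: 2.0
```

Request:
arm_command:
  plan:
    - [-1,0,0,0.001,0]
    - [-1,0,0,0.001,0]
    - [-1,0,0,0.001,0]
    - [-1,0,0,0,0]

```text
clock: 4.4
eef_pos: [492.2, -278.9, 34.7]
eef_rot: [-3.141, 0.001, 2.752]
wrist_force: [-6.6, 5.6, 20.9]
finger_gap: 0.4
finger_force: 11.0
```

The button bottomed out at 21 N. Next I'll rise and travel high to the yellow wheel.

Request:
arm_command:
  plan:
    - [-1,0,0,-0.01,0]
    - [-1,0,0,-0.03,0]
    - [-1,0,0,-0.04,0]
    - [-1,0,0,-0.04,0]
    - [-1,0,0,-0.04,0]
    - [-1,0,0,-0.03,0]
    - [-1,-0.0035,0.04,0,0]
    - [-1,-0.0035,0.04,0,0]
    - [-1,-0.0035,0.04,0,0]
    - [-1,-0.0035,0.04,0,0]
    - [-1,-0.0035,0.04,0,0]
    - [-1,-0.0035,0.04,0,0]
    - [-1,-0.0035,0.04,0,0]
    - [-1,0,0,0,0]
    - [-1,0,0,0,0]

```text
clock: 6.28
eef_pos: [620.7, -29.7, 222.9]
eef_rot: [-3.141, -0.001, 2.752]
wrist_force: [-0.0, -0.1, -0.3]
finger_gap: 0.7
finger_force: 0.0
```

Run:
```python
from h import *
c=eyes.camera("wrist"); cv2.imwrite("pics/w2.png",c["img"]); np.savez("w2.npz",**c)
s=manip.read_state(); Rt=rot(s["eef_rot"]); print(s["clock"],s["eef_pos"],wproj(c,[624,-27,85]),wproj(c,[554,-79,85]))
hsv=cv2.cvtColor(c["img"],cv2.COLOR_BGR2HSV).astype(int)
for k,h,p0 in(("yellow",27,[624,-27,85]),("blue",112,[554,-79,85])):
    u,v=wproj(c,p0).astype(int); m=(abs(hsv[...,0]-h)<10)&(hsv[...,1]>110); w=np.zeros(m.shape,bool); w[max(v-30,0):v+30,max(u-30,0):u+30]=1
    cs,_=cv2.findContours((m&w).astype(np.uint8),cv2.RETR_EXTERNAL,cv2.CHAIN_APPROX_NONE)
    if not cs: print(k,"none"); continue
    e=cv2.fitEllipse(max(cs,key=cv2.contourArea)); p=wray(c,*e[0],85); print(k,np.round(e[0],1),np.round(e[1],1),p.round(1),(Rt.T@(p-s["eef_pos"])).round(1))
```

```text
6.325 [620.67757086 -30.00795193 223.07727031] [323.12514305 201.59057351] [247.00534103 157.3114668 ]
yellow [326.8 201.3] [34.2 34.6] [625.1 -23.5  85. ] [ -1.7   7.8 138.1]
blue [251.4 157.5] [33.8 34.5] [555.9 -75.   85. ] [ 42.7 -66.2 138.1]
```

View pics/w2.png

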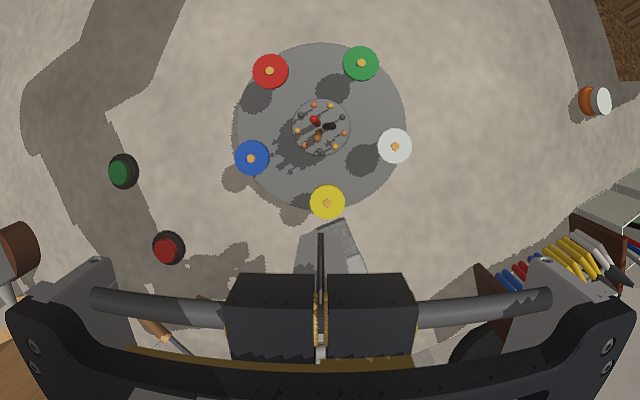

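The view shows the yellow wheel at (327,202), just ahead of the closed fingertips, and the blue wheel at (251,158). I'll shift about 7 mm and descend to 20 mm above the yellow wheel.

Request:
arm_command:
  plan:
    - [-1,-0.0015,0.007,0,0]
    - [-1,0,0,0.025,0]
    - [-1,0,0,0.03,0]
    - [-1,0,0,0.025,0]
    - [-1,0,0,0.019,0]
    - [-1,0,0,0,0]
    - [-1,0,0,0,0]
    - [-1,0,0,0,0]
    - [-1,0,0,0,0]

```text
clock: 7.45
eef_pos: [625.3, -23.3, 124.9]
eef_rot: [3.141, 0.001, 2.752]
wrist_force: [0.5, -0.3, -0.3]
finger_gap: -0.2
finger_force: 0.0
```

Run:
```python
from h import *
c=eyes.camera("wrist"); a=c["img"][100:300,220:430]; d=eyes.camera("scene")["img"][130:300,140:400]
cv2.imwrite("pics/w3.png",np.hstack([cv2.resize(a,(420,400)),cv2.resize(d,(380,400))])); print(manip.read_state()["eef_pos"])
```

```text
[625.14648275 -23.25583418 124.58371104]
```

View pics/w3.png

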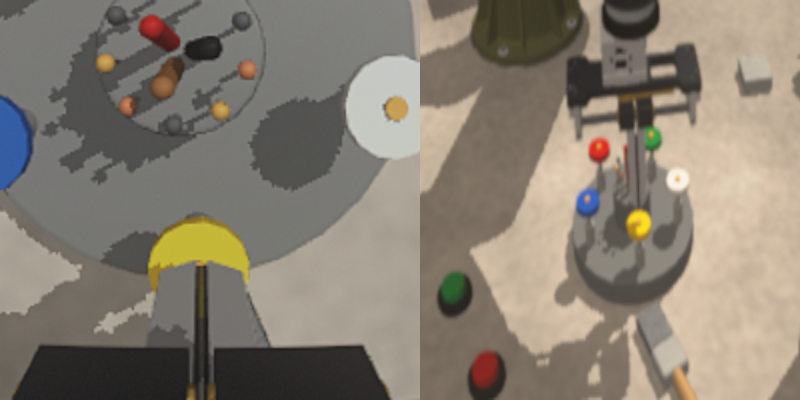

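Both views show the fingertips centred over the yellow wheel, with a gap. The green button in the scene view, at (455,290), is up. I'll hold here, then go to the blue wheel.

Request:
arm_command:
  plan:
    - [-1,0,0,0,0]
    - [-1,0,0,0,0]
    - [-1,0,0,0,0]
    - [-1,0,0,0,0]
    - [-1,0,0,0,0]
    - [-1,0,0,0,0]
    - [-1,0,0,0,0]
    - [-1,0,0,0,0]
    - [-1,0,0,0,0]
    - [-1,0,0,0,0]
    - [-1,0,0,0,0]
    - [-1,0,0,0,0]
    - [-1,0,0,0,0]
    - [-1,0,0,0,0]
    - [-1,0,0,0,0]
    - [-1,0,0,0,0]
    - [-1,0,0,0,0]
    - [-1,0,0,0,0]
    - [-1,0,0,0,0]
    - [-1,0,0,0,0]

```text
clock: 10.05
eef_pos: [625.0, -23.3, 124.3]
eef_rot: [-3.142, 0.0, 2.752]
wrist_force: [0.2, 1.2, 0.6]
finger_gap: 0.3
finger_force: 0.0
```

Request:
arm_command:
  plan:
    - [-1,0,0,-0.02,0]
    - [-1,0,0,-0.03,0]
    - [-1,0,0,-0.03,0]
    - [-1,0,0,-0.02,0]
    - [-1,0,0,0,0]
    - [-1,0.011,-0.0185,0,0]
    - [-1,0.011,-0.0185,0,0]
    - [-1,0.011,-0.0185,0,0]
    - [-1,0.011,-0.0185,0,0]
    - [-1,0,0,0,0]
    - [-1,0,0,0,0]
    - [-1,0,0,0.02,0]
    - [-1,0,0,0.03,0]
    - [-1,0,0,0.03,0]
    - [-1,0,0,0.02,0]
    - [-1,0,0,0,0]
    - [-1,0,0,0,0]
    - [-1,0,0,0,0]
    - [-1,0,0,0,0]

```text
clock: 12.42
eef_pos: [556.5, -75.0, 124.8]
eef_rot: [3.141, 0.001, 2.752]
wrist_force: [0.7, 0.6, 0.2]
finger_gap: 0.5
finger_force: 0.0
```

Run:
```python
from h import *
c=eyes.camera("wrist"); a=c["img"][100:300,220:430]; d=eyes.camera("scene")["img"][130:300,140:400]
cv2.imwrite("pics/w4.png",np.hstack([cv2.resize(a,(420,400)),cv2.resize(d,(380,400))])); print(manip.read_state()["eef_pos"])
```

```text
[556.3609491  -75.05118705 124.61760349]
```

View pics/w4.png

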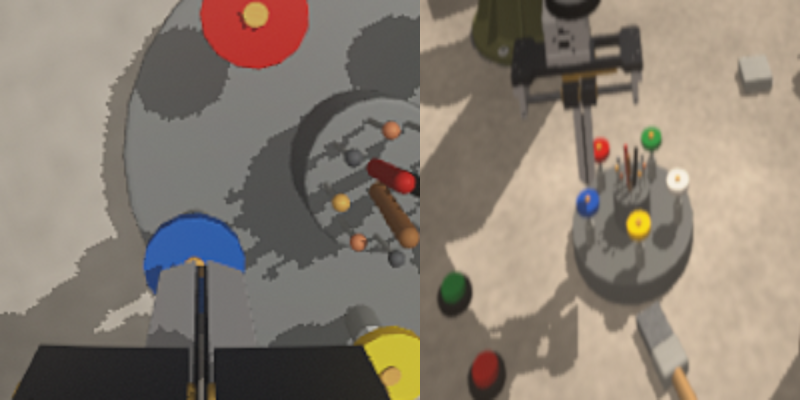

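The fingertips are centred over the blue wheel, at about (200,262) in the wrist crop, and all the wheels still stand. I'll hold here and then hand in.

Request:
arm_command:
  plan:
    - [-1,0,0,0,0]
    - [-1,0,0,0,0]
    - [-1,0,0,0,0]
    - [-1,0,0,0,0]
    - [-1,0,0,0,0]
    - [-1,0,0,0,0]
    - [-1,0,0,0,0]
    - [-1,0,0,0,0]
    - [-1,0,0,0,0]
    - [-1,0,0,0,0]
    - [-1,0,0,0,0]
    - [-1,0,0,0,0]
    - [-1,0,0,0,0]
    - [-1,0,0,0,0]
    - [-1,0,0,0,0]
    - [-1,0,0,0,0]
    - [-1,0,0,0,0]
    - [-1,0,0,0,0]
    - [-1,0,0,0,0]
    - [-1,0,0,0,0]

```text
clock: 15.02
eef_pos: [556.2, -75.0, 124.3]
eef_rot: [-3.142, 0.0, 2.752]
wrist_force: [0.6, 0.1, 0.5]
finger_gap: 0.5
finger_force: 0.0
```

```bash
python3 -c "
from cell import ticket
print(ticket.sign_off())"
```

```text
the job is handed in; nothing more can be done
None
```

I pressed the green button fully down and let it come up, pointed at the yellow and then the blue wheel from about 2 cm above for over two seconds each, and handed in at about 15 s still pointing at the blue wheel; no verdict was returned.

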